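# Snap the instrument tub's lid shut, corner by corner

## Task

The lid of the light-blue instrument tub is lying on but not snapped: with the fingertips, press down around its rim until each of the four corner sections clicks fully shut and stays down. Press firmly but do not hammer or crush the lid, leave the tub standing where it is without lifting or shoving it about, and do not disturb the other things on the table.

Things in the scene. Friction and masses are not known exactly. Their poses are not given: they have to be found in the camera images.
- tub: Light-blue plastic instrument tub with a snap-fit lid, loose on the table, about 1 kg (0.8 to 1.4). Body 136 (x) x 196 (y) x 80 mm tall. Origin: centre of its underside, on the table; z up, its long side along its own y. The lid has a fixed sunk middle panel (top 91 mm above the table) with a low blue carrying bar along y (90 mm long, top 113 mm above the table).
- lid (a point): Centre of the lid, 100 mm above the table. Its pale rim, 160 (x) x 220 mm (y) outside and 28 mm wide, is split at the middle of each side into four L-shaped corner sections. An open section stands 10 mm proud, its top 110 mm above the table, and shows the orange seal below its edge; shut, its top is 100 mm above the table and the orange is hidden.
- near_left_press (a point): Centre of the small blue dot (16 mm) on top of the L-shaped corner section at the -x, +y corner of the tub, where to press it; 14 mm in from both outer edges, on the section's top face, so it goes down with the section. In the tub's frame it lies at x -66, y +96 mm, 110 mm up when open.
- near_left (a joint): How far that corner section is pressed down (m): 0 = sprung up, 0.010 = fully shut. It moves straight down. A two-way snap: it holds up against about 11 N, then gives way with ever less force, and past half-way (5 mm) pulls itself shut with up to about 10 N and stays; let go earlier and it springs back up. At 0.010 it sits on a firm stop.
- near_right_press (a point): Centre of the small blue dot (16 mm) on top of the L-shaped corner section at the -x, -y corner of the tub, where to press it; 14 mm in from both outer edges, on the section's top face, so it goes down with the section. In the tub's frame it lies at x -66, y -96 mm, 110 mm up when open.
- near_right (a joint): How far that corner section is pressed down (m): 0 = sprung up, 0.010 = fully shut. It moves straight down. A two-way snap: it holds up against about 11 N, then gives way with ever less force, and past half-way (5 mm) pulls itself shut with up to about 10 N and stays; let go earlier and it springs back up. At 0.010 it sits on a firm stop.
- far_left_press (a point): Centre of the small blue dot (16 mm) on top of the L-shaped corner section at the +x, +y corner of the tub, where to press it; 14 mm in from both outer edges, on the section's top face, so it goes down with the section. In the tub's frame it lies at x +66, y +96 mm, 110 mm up when open.
- far_left (a joint): How far that corner section is pressed down (m): 0 = sprung up, 0.010 = fully shut. It moves straight down. A two-way snap: it holds up against about 11 N, then gives way with ever less force, and past half-way (5 mm) pulls itself shut with up to about 10 N and stays; let go earlier and it springs back up. At 0.010 it sits on a firm stop.
- far_right_press (a point): Centre of the small blue dot (16 mm) on top of the L-shaped corner section at the +x, -y corner of the tub, where to press it; 14 mm in from both outer edges, on the section's top face, so it goes down with the section. In the tub's frame it lies at x +66, y -96 mm, 110 mm up when open.
- far_right (a joint): How far that corner section is pressed down (m): 0 = sprung up, 0.010 = fully shut. It moves straight down. A two-way snap: it holds up against about 11 N, then gives way with ever less force, and past half-way (5 mm) pulls itself shut with up to about 10 N and stays; let go earlier and it springs back up. At 0.010 it sits on a firm stop.
- spray: Clear bottle with blue label and white cap, 44 mm across, 125 mm tall, close beside the tub's +y end. Origin at the centre of its underside. Bystander.
- jar: White sample jar with red cap, 52 mm across, 60 mm tall, close beside the tub's -y end. Origin at the centre of its underside. Bystander.
- tape: Roll of white tape lying flat, 56 mm across, 22 mm high, close behind the tub (+x side). Origin at the centre of its underside. Bystander.
- rack: White rack of stoppered blood tubes, 70 x 180 mm, 100 mm tall, to the robot's left, farther out. Origin at the centre of its underside. Bystander.
- sharps: Yellow sharps bin with red lid, 130 mm across, 158 mm tall, to the robot's right. Origin at the centre of its underside. Bystander.
- gloves: Blue glove box, 120 x 230 x 75 mm, to the robot's left. Origin at the centre of its underside. Bystander.

How it is judged:
At the end, for the whole second after the job is handed in: All four corner sections are shut (each more than 8 of its 10 mm down), and the tub stands still and upright on the table within 30 mm of where it began (value of joint each of near_left, near_right, far_left, far_right above 0.008 m and angle between tub's own z axis and vertical below 0.05 rad and height (world z) of tub below 0.006 m and distance of tub from where it was at the start of the episode below 0.03 m and linear speed of tub below 0.02 m/s); the robot touches nothing.
It fails at once if the tub is lifted (over 12 mm), tipped (over 0.15 rad) or shoved more than 40 mm (height (world z) of tub above 0.012 m or angle between tub's own z axis and vertical above 0.15 rad or distance of tub from where it was at the start of the episode above 0.04 m).
It fails at once if the lid is crushed or hammered: the fingers press on the tub with more than 60 N (contact force between the fingers and tub above 60 N).
It fails at once if the tub or its lid is pressed with the arm or the gripper's body instead of the fingers (over 3 N) (contact force between the arm and tub above 3 N).
It fails at once if another thing on the table is moved or lifted more than 30 mm, or tipped (distance of any of spray, jar, tape, rack, sharps, gloves from where it was at the start of the episode above 0.03 m or angle between any of spray, jar, tape, rack, sharps, gloves's own z axis and vertical above 0.25 rad).
It also fails if it takes over 42 s, if anything falls off the work surface, if the arm or the gripper's body presses on something with over 40 N, if the wrist force passes 120 N, or if a joint passes its speed limit or range.

## Robot

A 6-joint arm with a two-finger parallel gripper is mounted at the origin on the work surface. World frame = base frame: x ahead of the robot, y to its left, z up, the work surface at z = 0. Lengths are in m, angles in rad, forces in N, time in s.
With the tool pointing down it reaches from about 0.275 to 0.775 m from the base axis. Payload 14.6 kg.
Tool frame: the origin (TCP) lies midway between the tips of the shut fingers; the grasp point (between the pads) lies 19 mm behind it (hold_point_z is the distance from the TCP to the grasp point, in m); y points along the fingers, z is the direction in which the jaws open and shut, and the axes are right-handed (so a half turn about y gives the same grasp; the last joint's range is limited). The gripper opens to 85 mm and grips with 20 to 120 N. Pads are 22 mm wide; open, the fingers measure 114 mm over their backs; the gripper's body (76 mm by 85 mm) begins 54 mm behind the grasp point. The pads swing forward as they close: fully open they stand 13 mm farther back than shut.
Start: joints at [1.042, 0.263, -0.048, 1.259, 0, 1.415], TCP at [0.192, 0.489, 0.231] pointing down, gripper open.
Joint ranges: [-2.65, 2.65], [-0.89, 1.7], [-1.18, 1.37], [-2.13, 2.11], [-1.35, 1.29], [-3.14, 3.14]. Speed limits (rad/s): [1.89, 1.89, 2.57, 2.79, 3.14, 3.14].

## Interface

Orientations are given as a rotation vector (axis times angle).
In Python, from bench import * gives the robot as it stands.
- The arm moves only by the tool jog_arm, never from a script. Its argument "targets" is a list that holds one entry, the list of rows, each a list of 7 numbers: the closure, from 0 (fully open) to 1 (shut), then the shift along the world's x, y, z in mm, then the turn, a rotation vector about the world's x, y, z in rad. In form: [[[claw, dx, dy, dz, wx, wy, wz], ...]]. A call has 1 to 10 rows; each row shifts and turns the commanded pose from where the row before left it; what a row does not reach is not made up. A row lasts 1/10 s, in which the tool goes at most 50 mm and 8.59 degrees, less where a joint would pass 70% of its speed; a pose out of reach is approached as far as the arm can. A call with a gripper value outside its range is refused whole. The fingers move at their own pace and stop on an object; "grip_force" is the grip in N (left out, the last holds). Time passes only in rows, so rows that do not move let the fingers close. It gives the time, the measured TCP pose, the force and the opening at its end, in the units of the state.
- read_state(): the state, without advancing time (a new reading comes with each control period).
- get_image(name): name is "scene" or "top" or "wrist"; returns the picture (400x640x3 uint8, red, green, blue); there is no depth.
- camera_info(name): a dict with "intrinsics" (3x3 intrinsics, pixels), "world_to_cam" (4x4, takes a point from world to camera coordinates); the wrist camera has in their place "T_tool_cam" (4x4, takes a point from camera to tool coordinates, whose origin is the TCP and whose axes are the tool frame's). Camera axes: x right, y down, z forward; pixel columns grow to the right and rows downward; lengths in m; the calibration is good to about 2 mm. A picture is of the moment at which its call begins: read the wrist's pose just before it. camera_info takes no time and is no camera call.
- job_done(): hands the job in, once; it reports no verdict.
Trained networks look in the newest picture that a camera, given by its name, has taken for a name from the list of things; names that differ only in an ending like _2 or _b are one class to them, and where a whole thing is asked for, a point or a joint stands for the part that bears it (a point fixed in the world has none). Each returns a list of dicts, best first, with "confidence" (0 to 1); they miss things now and then, are a little off and sometimes report something else, mostly with a low value. They report only what shows in the picture. A call takes as long as a camera call.
- outline_of(camera, thing): "pixels" (400x640 bool, what is visible of it) and "box" ([left, top, width, height] in pixels, round what is visible of it).
The state is a dict: "time": time; "qpos": joint angles; "qd": joint speeds; "tau": joint torques, N m; "tcp_pos": TCP position; "orientation": TCP orientation; "wrist_force": force on the tool from outside, world axes, zero at the start; "torque": the same for the moment, N m; "gripper_width": finger opening in m.
Only numpy, scipy, OpenCV 4.12 (cv2) and the standard library are available. Lean on these libraries where they do the work, as an engineer would, in place of code of your own. Each camera call takes 0.05 s, during which the arm holds its last target. There are 200 camera calls.

## Working session

There is one attempt and no reset: what is moved stays moved. The work goes in short steps, Python scripts to look and compute and a tool call to move; the robot and the scene stay as the last step left them, time stands still between calls to the robot, and variables do not carry over. Pictures are saved under pics/ and viewed, about 8 in all and at most 12, crops included, and the job is handed in when it is done.

Besides the shell and the picture viewer there is one more tool, called after ">>>" as name(argument=value, ...) on one line, values as JSON. jog_arm: Moves the arm, as the interface text tells. Its arguments: {"type":"object","properties":{"targets":{"type":"array","items":{"type":"array","items":{"type":"array","items":{"type":"number"}}}},"grip_force":{"type":"number"}},"required":["targets"]}

```bash
mkdir -p pics; cat > h.py <<'E'
from bench import *
import numpy as np, cv2
def ray(cam,uv,z):
    i=camera_info(cam);K=np.array(i["intrinsics"]);T=np.array(i["world_to_cam"])
    R,t=T[:3,:3],T[:3,3];o=-R.T@t
    d=R.T@np.linalg.inv(K)@np.array([uv[0],uv[1],1.]);return o+d*(z-o[2])/d[2]
def proj(cam,p):
    i=camera_info(cam);K=np.array(i["intrinsics"]);T=np.array(i["world_to_cam"])
    q=K@(T[:3,:3]@np.array(p)+T[:3,3]);return q[:2]/q[2]
def save(cam,name,img=None):
    im=get_image(cam) if img is None else img
    cv2.imwrite("pics/"+name,im[:,:,::-1]);return im
E
python3 - <<'E'
from h import *
save("top","top1.png");
for n in ["near_left_press","near_right_press","far_left_press","far_right_press"]:
    for r in outline_of("top",n)[:4]:
        m=r["pixels"];v,u=np.nonzero(m);c=(u.mean(),v.mean());print(n,round(r["confidence"],2),r["box"],m.sum(),np.round(c,1),ray("top",c,.11).round(4))
for n in ["tub","spray","jar","tape","sharps"]:
    r=outline_of("top",n)
    if r: r=r[0];print(n,r["confidence"],r["box"],ray("top",(r["box"][0]+r["box"][2]/2,r["box"][1]+r["box"][3]/2),.1).round(3))
s=read_state();print(s)
print(camera_info("wrist"))
E
```

```text
near_left_press 0.59 [278.5, 197.2, 38.0, 39.9] 636 [293.7 220.9] [0.5206 0.1211 0.11  ]
near_right_press 0.92 [314.3, 222.1, 46.0, 33.4] 600 [341.1 236.8] [ 0.4748 -0.0084  0.11  ]
near_right_press 0.29 [287.3, 172.1, 47.5, 29.2] 575 [307.1 184.8] [0.6211 0.083  0.11  ]
far_left_press 0.67 [286.7, 172.3, 47.6, 28.7] 592 [306.5 184.9] [0.6209 0.0846 0.11  ]
far_right_press 0.84 [329.9, 187.8, 41.1, 36.9] 543 [353.4 200.2] [ 0.5753 -0.0449  0.11  ]
tub 0.69 [277.1, 171.2, 89.9, 79.8] [0.548 0.043 0.1  ]
spray 0.47 [264.2, 199.0, 17.5, 12.6] [0.566 0.179 0.1  ]
jar 0.51 [359.5, 217.3, 24.7, 16.1] [ 0.506 -0.095  0.1  ]
tape 0.72 [342.9, 168.6, 16.6, 20.2] [ 0.639 -0.041  0.1  ]
sharps 0.67 [452.3, 191.1, 60.0, 48.6] [ 0.528 -0.404  0.1  ]
{'time': 0.5, 'qpos': array([ 1.04169137e+00,  2.63140166e-01, -4.83204174e-02,  1.25937421e+00,
        2.59960363e-05,  1.41552672e+00]), 'qd': array([-1.10051895e-03, -9.19226576e-05,  2.19290464e-03, -8.85152391e-04,
        1.74406734e-04,  1.63767526e-03]), 'tau': array([-2.68983415e-03, -6.37033510e+01,  3.84583926e+01,  1.98891343e-03,
       -1.07655328e-04,  1.01427133e-05]), 'tcp_pos': array([0.19171112, 0.48875382, 0.23124995]), 'orientation': array([-1.55085155,  0.29333081, -0.29327179]), 'wrist_force': array([-0.17481919, -0.61033387,  0.26467485]), 'torque': array([-0.05512149,  0.0416758 , -0.04558627]), 'gripper_width': 0.08524393600827888}
{'intrinsics': array([[320.97917163,   0.        , 322.37873917],
       [  0.        , 320.97917163, 198.99522522],
       [  0.        ,   0.        ,   1.        ]]), 'T_tool_cam': array([[ 1.40467550e-04,  9.45470462e-01,  3.25707823e-01,
        -8.24910820e-02],
       [-2.41825738e-04, -3.25707785e-01,  9.45470455e-01,
        -1.42032353e-01],
       [ 9.99999961e-01, -2.11572453e-04,  1.82887718e-04,
         9.63407816e-05],
       [ 0.00000000e+00,  0.00000000e+00,  0.00000000e+00,
         1.00000000e+00]])}
```

View pics/top1.png

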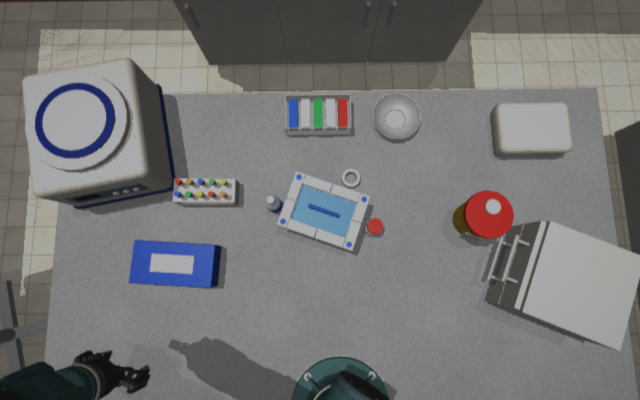

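The top view shows the tub in the centre, turned by about -10 to -20°. Its blue dots are near (298,177), (365,187), (349,244) and (283,223), with the spray at (273,203), the jar at (375,227) and the tape at (351,178). Next I'll refine the dots by colour.

```bash
python3 - <<'E'
from h import *
from scipy.spatial.transform import Rotation as Ro
im=get_image("top").astype(int)
r,g,b=im[...,0],im[...,1],im[...,2]
P=[]
for n,(u,v) in dict(fl=(298,177),fr=(365,187),nr=(349,244),nl=(283,223)).items():
    w=np.clip((b-r)-50,0,None).astype(float)
    U,V=np.meshgrid(np.arange(640),np.arange(400));w=w*((abs(U-u)<6)&(abs(V-v)<6))
    c=((w*U).sum()/w.sum(),(w*V).sum()/w.sum());p=ray("top",c,.11);P.append(p);print(n,np.round(c,1),w.sum(),p.round(4))
P=np.array(P);print("centre",P.mean(0).round(4),[np.linalg.norm(P[i]-P[i-1]).round(3) for i in range(4)])
d=P[0]+P[3]-P[1]-P[2];print("yaw of tub y minus 90deg",np.degrees(np.arctan2(d[1],d[0]))-90)
print(Ro.from_rotvec(read_state()["orientation"]).as_matrix().round(3))
E
```

```text
fl [298.6 176.6] 963.0 [0.6448 0.1067 0.11  ]
fr [nan nan] 0.0 [nan nan nan]
nr [348.6 244. ] 1104.0 [ 0.4549 -0.0285  0.11  ]
nl [282.4 221. ] 1045.0 [0.5207 0.1521 0.11  ]
centre [nan nan nan] [np.float64(0.132), np.float64(nan), np.float64(nan), np.float64(0.192)]
yaw of tub y minus 90deg nan
[[ 0.931 -0.     0.365]
 [-0.365 -0.     0.931]
 [-0.    -1.    -0.   ]]<stdin>:9: RuntimeWarning: invalid value encountered in scalar divide
```

>>> jog_arm(targets=[[[1,33,-33,0,0,0,0],[1,33,-33,0,0,0,0],[1,33,-33,0,0,0,0],[1,33,-33,0,0,0,0],[1,33,-33,0,0,0,0],[1,33,-33,0,0,0,0],[1,33,-33,0,0,0,0],[1,33,-33,0,0,0,0],[1,33,-33,0,0,0,0],[1,32,-40,0,0,0,0]]])

```text
time: 1.55
tcp_pos: [0.5212, 0.1513, 0.2313]
orientation: [-1.551, 0.293, -0.293]
wrist_force: [1.1, 0.7, 0.7]
gripper_width: -0.0001
```

>>> jog_arm(targets=[[[1,0,0,0,0,0,0],[1,0,0,0,0,0,0],[1,0,0,0,0,0,0]]])

```text
time: 1.85
tcp_pos: [0.5194, 0.1533, 0.2313]
orientation: [-1.551, 0.293, -0.293]
wrist_force: [-0.6, 0.5, -0.1]
gripper_width: -0.0003
```

```bash
cat >> h.py <<'E'
from scipy.spatial.transform import Rotation as Ro
def wpose():
    s=read_state();T=np.eye(4);T[:3,:3]=Ro.from_rotvec(s["orientation"]).as_matrix();T[:3,3]=s["tcp_pos"];i=camera_info("wrist")
    return T@np.array(i["T_tool_cam"]),np.array(i["intrinsics"])
E
python3 - <<'E'
from h import *
T,K=wpose();im=save("wrist","w1.png")
a=im.astype(int);m=((a[...,2]-a[...,0]>70)).astype(np.uint8)
n,l,st,c=cv2.connectedComponentsWithStats(m)
for i in range(1,n):
    if 60<st[i,4]<3000:
        d=T[:3,:3]@np.linalg.inv(K)@np.array([*c[i],1]);o=T[:3,3];print(c[i].round(1),st[i],(o+d*(.11-o[2])/d[2]).round(4))
print(read_state())
E
```

```text
[549.   12.9] [ 505    0  128   39 2595] [0.4543 0.355  0.11  ]
[320.6 194.7] [312 187  18  17 232] [0.5228 0.1504 0.11  ]
[ 99.5 199.6] [ 91 192  18  16 225] [ 0.457  -0.0299  0.11  ]
[605.1 216.4] [596 208  19  17 241] [0.6335 0.3773 0.11  ]
[132.4 324.1] [125 318  16  13 162] [ 0.581  -0.0752  0.11  ]
{'time': 1.9, 'qpos': array([ 1.36922778e-01,  2.91535023e-01, -7.16168904e-03,  1.27212123e+00,
        1.52109513e-04,  5.09522849e-01]), 'qd': array([ 0.00856662, -0.00230072, -0.00010077, -0.00146378, -0.0012794 ,
       -0.00162209]), 'tau': array([-1.41806502e+00, -6.56384182e+01,  3.86421311e+01, -4.30448342e-02,
       -2.53839249e-02,  3.82527840e-03]), 'tcp_pos': array([0.51927682, 0.1535595 , 0.23142454]), 'orientation': array([-1.55081823,  0.29238184, -0.29227325]), 'wrist_force': array([0.12368048, 0.49130922, 0.26085425]), 'torque': array([-0.02888541,  0.00230502,  0.01175272]), 'gripper_width': -2.9901646425165143e-05}
```

View pics/w1.png

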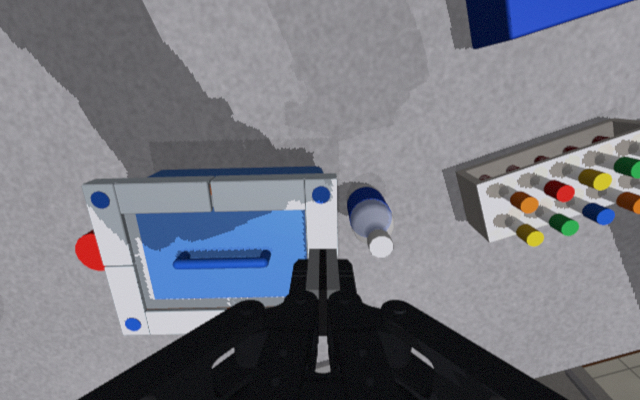

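The wrist view shows nl at (320,195), nr at (99,200) and fr at (132,324), and these agree with the top view to within 2 mm. The spray bottle stands clear, about 50 mm from the nl dot. The tool is above nl, so I'll descend.

>>> jog_arm(targets=[[[1,2.5,-2.5,-35,0,0,0],[1,0,0,-35,0,0,0],[1,0,0,-30,0,0,0],[1,0,0,-15,0,0,0],[1,0,0,0,0,0,0],[1,0,0,0,0,0,0]]])

```text
time: 2.5
tcp_pos: [0.5223, 0.151, 0.1171]
orientation: [-1.551, 0.292, -0.293]
wrist_force: [0.5, -0.1, -0.0]
gripper_width: -0.0003
```

>>> jog_arm(targets=[[[1,0,0,-2,0,0,0],[1,0,0,-2,0,0,0],[1,0,0,-2,0,0,0],[1,0,0,0,0,0,0]]])

```text
time: 2.9
tcp_pos: [0.5224, 0.1502, 0.1103]
orientation: [-1.551, 0.293, -0.293]
wrist_force: [-0.7, 0.0, -0.6]
gripper_width: -0.0002
```

>>> jog_arm(targets=[[[1,0,0,-1,0,0,0],[1,0,0,-1,0,0,0],[1,0,0,0,0,0,0]]])

```text
time: 3.2
tcp_pos: [0.5225, 0.1502, 0.1087]
orientation: [-1.551, 0.293, -0.294]
wrist_force: [-2.7, -0.7, 7.3]
gripper_width: 0.0
```

>>> jog_arm(targets=[[[1,0,0,-1,0,0,0],[1,0,0,-1,0,0,0],[1,0,0,0,0,0,0]]])

```text
time: 3.5
tcp_pos: [0.5225, 0.1502, 0.1064]
orientation: [-1.551, 0.293, -0.293]
wrist_force: [0.3, 0.1, 2.9]
gripper_width: -0.0002
```

>>> jog_arm(targets=[[[1,0,0,-1.5,0,0,0],[1,0,0,-1.5,0,0,0],[1,0,0,-1.5,0,0,0],[1,0,0,-1,0,0,0],[1,0,0,0,0,0,0]]])

```text
time: 4.0
tcp_pos: [0.5223, 0.1502, 0.1005]
orientation: [-1.551, 0.294, -0.293]
wrist_force: [-0.7, -0.7, -0.6]
gripper_width: 0.0001
```

>>> jog_arm(targets=[[[1,0,0,-1,0,0,0],[1,0,0,-1,0,0,0],[1,0,0,0,0,0,0]]])

```text
time: 4.3
tcp_pos: [0.5226, 0.1502, 0.0998]
orientation: [-1.551, 0.292, -0.294]
wrist_force: [-5.8, -0.3, 17.0]
gripper_width: -0.0002
```

nl clicked shut and sits on its stop at z = 0.100 with 17 N. Next is nr.

>>> jog_arm(targets=[[[1,0,0,15,0,0,0],[1,0,0,20,0,0,0],[1,-16,-45,0,0,0,0],[1,-16,-45,0,0,0,0],[1,-16,-45,0,0,0,0],[1,-18,-45,0,0,0,0],[1,0,0,-10,0,0,0],[1,0,0,-8,0,0,0],[1,0,0,0,0,0,0],[1,0,0,0,0,0,0]]])

```text
time: 5.3
tcp_pos: [0.4567, -0.0288, 0.1157]
orientation: [-1.551, 0.292, -0.292]
wrist_force: [-0.3, -0.2, 0.2]
gripper_width: -0.0001
```

>>> jog_arm(targets=[[[1,0,0,-2,0,0,0],[1,0,0,-2,0,0,0],[1,0,0,-1,0,0,0],[1,0,0,-1,0,0,0],[1,0,0,-1,0,0,0],[1,0,0,0,0,0,0]]])

```text
time: 5.9
tcp_pos: [0.4565, -0.0296, 0.109]
orientation: [-1.55, 0.293, -0.293]
wrist_force: [-1.8, 2.3, 9.4]
gripper_width: -0.0
```

>>> jog_arm(targets=[[[1,0,0,-1,0,0,0],[1,0,0,-1,0,0,0],[1,0,0,-1.5,0,0,0],[1,0,0,-1.5,0,0,0],[1,0,0,-1.5,0,0,0],[1,0,0,-1,0,0,0],[1,0,0,-1,0,0,0],[1,0,0,0,0,0,0]]])

```text
time: 6.7
tcp_pos: [0.4564, -0.0298, 0.1001]
orientation: [-1.551, 0.293, -0.293]
wrist_force: [-0.4, -0.8, 0.4]
gripper_width: 0.0001
```

>>> jog_arm(targets=[[[1,0,0,-1,0,0,0],[1,0,0,-0.5,0,0,0],[1,0,0,0,0,0,0]]])

```text
time: 7.0
tcp_pos: [0.4566, -0.0298, 0.0998]
orientation: [-1.551, 0.292, -0.294]
wrist_force: [-6.6, 0.7, 22.1]
gripper_width: -0.0001
```

nr is shut at 22 N. On to fr.

>>> jog_arm(targets=[[[1,0,0,15,0,0,0],[1,0,0,20,0,0,0],[1,41,-15,0,0,0,0],[1,41,-15,0,0,0,0],[1,41,-15,0,0,0,0],[1,0,0,-10,0,0,0],[1,0,0,-8,0,0,0],[1,0,0,0,0,0,0],[1,0,0,0,0,0,0]]])

```text
time: 7.9
tcp_pos: [0.5784, -0.0744, 0.1159]
orientation: [-1.551, 0.294, -0.293]
wrist_force: [-0.2, -1.3, 0.4]
gripper_width: 0.0001
```

>>> jog_arm(targets=[[[1,0,0,-2,0,0,0],[1,0,0,-2,0,0,0],[1,0,0,-1,0,0,0],[1,0,0,-1,0,0,0],[1,0,0,-1,0,0,0],[1,0,0,0,0,0,0]]])

```text
time: 8.5
tcp_pos: [0.5794, -0.0748, 0.1093]
orientation: [-1.551, 0.293, -0.294]
wrist_force: [-2.8, 0.4, 7.7]
gripper_width: -0.0003
```

>>> jog_arm(targets=[[[1,0,0,-1,0,0,0],[1,0,0,-1,0,0,0],[1,0,0,-1.5,0,0,0],[1,0,0,-1.5,0,0,0],[1,0,0,-1.5,0,0,0],[1,0,0,-1,0,0,0],[1,0,0,-1,0,0,0],[1,0,0,0,0,0,0]]])

```text
time: 9.3
tcp_pos: [0.5795, -0.0748, 0.1002]
orientation: [-1.551, 0.293, -0.293]
wrist_force: [0.9, -0.5, 0.2]
gripper_width: 0.0
```

>>> jog_arm(targets=[[[1,0,0,-1,0,0,0],[1,0,0,-0.5,0,0,0],[1,0,0,0,0,0,0]]])

```text
time: 9.6
tcp_pos: [0.5796, -0.0748, 0.0998]
orientation: [-1.551, 0.292, -0.294]
wrist_force: [-4.0, 1.6, 15.2]
gripper_width: -0.0001
```

fr is shut at 15 N. The last one is fl.

>>> jog_arm(targets=[[[1,0,0,15,0,0,0],[1,0,0,20,0,0,0],[1,16,45,0,0,0,0],[1,17,45,0,0,0,0],[1,16,45,0,0,0,0],[1,17,45,0,0,0,0],[1,0,0,-10,0,0,0],[1,0,0,-8,0,0,0],[1,0,0,0,0,0,0],[1,0,0,0,0,0,0]]])

```text
time: 10.6
tcp_pos: [0.6451, 0.104, 0.1158]
orientation: [-1.551, 0.295, -0.294]
wrist_force: [1.0, -0.5, 0.3]
gripper_width: 0.0001
```

>>> jog_arm(targets=[[[1,0,0,-2,0,0,0],[1,0,0,-2,0,0,0],[1,0,0,-1,0,0,0],[1,0,0,-1,0,0,0],[1,0,0,-1,0,0,0],[1,0,0,0,0,0,0]]])

```text
time: 11.2
tcp_pos: [0.6455, 0.105, 0.1094]
orientation: [-1.551, 0.293, -0.294]
wrist_force: [-3.6, -1.7, 8.6]
gripper_width: 0.0002
```

>>> jog_arm(targets=[[[1,0,0,-1,0,0,0],[1,0,0,-1,0,0,0],[1,0,0,-1.5,0,0,0],[1,0,0,-1.5,0,0,0],[1,0,0,-1.5,0,0,0],[1,0,0,-1,0,0,0],[1,0,0,-1,0,0,0],[1,0,0,0,0,0,0]]])

```text
time: 12.0
tcp_pos: [0.6454, 0.1052, 0.1002]
orientation: [-1.551, 0.293, -0.293]
wrist_force: [0.1, -0.6, -0.3]
gripper_width: -0.0
```

>>> jog_arm(targets=[[[1,0,0,-1,0,0,0],[1,0,0,-0.5,0,0,0],[1,0,0,0,0,0,0]]])

```text
time: 12.3
tcp_pos: [0.6456, 0.1052, 0.0999]
orientation: [-1.551, 0.292, -0.294]
wrist_force: [-3.9, -0.1, 13.0]
gripper_width: -0.0001
```

All four are seated. I'll retract and check by camera.

>>> jog_arm(targets=[[[1,0,0,30,0,0,0],[1,0,0,45,0,0,0],[1,0,0,45,0,0,0],[1,-45,-10,10,0,0,0],[1,-45,-10,10,0,0,0],[1,-45,-10,10,0,0,0],[1,-45,-10,0,0,0,0],[1,0,0,0,0,0,0],[1,0,0,0,0,0,0],[1,0,0,0,0,0,0]]])

```text
time: 13.3
tcp_pos: [0.4664, 0.0652, 0.2489]
orientation: [-1.551, 0.293, -0.294]
wrist_force: [-0.0, 0.1, -0.7]
gripper_width: 0.0002
```

```bash
python3 - <<'E'
from h import *
w=get_image("wrist");s=get_image("scene")
u,v=proj("scene",(.55,.04,.1)).astype(int);print(u,v)
y0=max(0,min(280,v-60));x0=max(0,min(440,u-100))
cv2.imwrite("pics/end_w.png",w[:,:,::-1]);cv2.imwrite("pics/end_s.png",cv2.resize(s[y0:y0+120,x0:x0+200],(800,480),interpolation=cv2.INTER_CUBIC)[:,:,::-1])
t=get_image("top")
for n in ["tub","spray","jar","tape","sharps"]:
    r=outline_of("top",n)
    if r: print(n,r[0]["confidence"],np.round(r[0]["box"],1))
st=read_state();print(st["time"],st["tcp_pos"],st["wrist_force"])
E
```

```text
323 193
tub 0.79 [355.4 192.3  13.5  47.9]
jar 0.65 [361.2 220.1  23.8  14.8]
sharps 0.56 [453.5 193.3  61.7  46.6]
13.7 [0.46567972 0.06524636 0.24859662] [ 0.00539961 -0.99137169  0.90667136]
```

View pics/end_s.png

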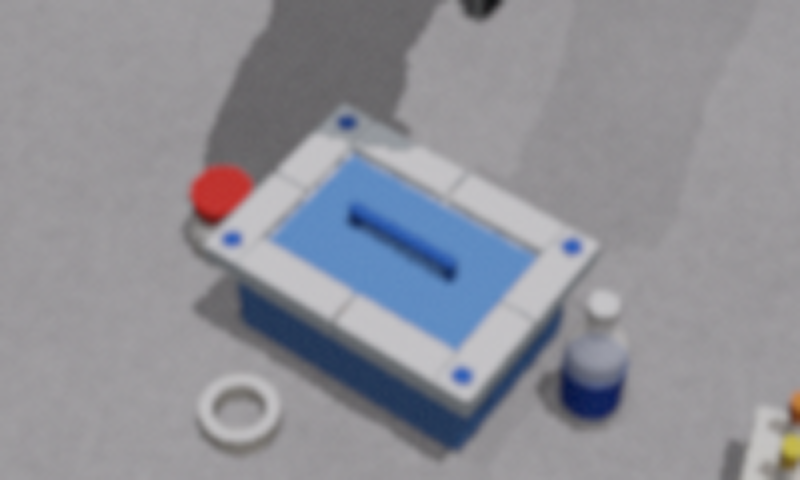

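View pics/end_w.png

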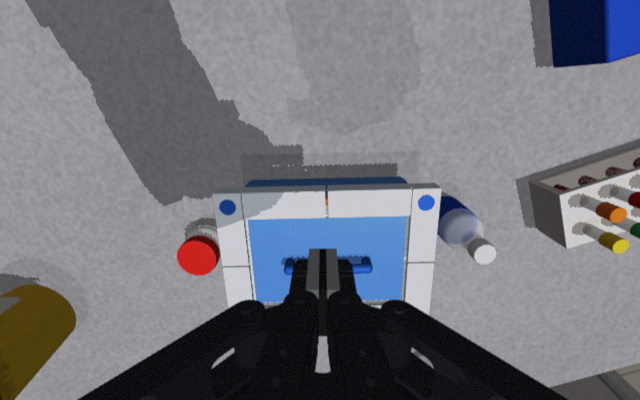

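The scene crop shows all four sections level across their splits with no orange under the edges, and the spray, jar and tape standing in place. In the wrist view the near dots at (228,207) and (426,202) are level; the only orange is a sliver in the split gap at (326,200). I'm handing in.

```bash
python3 -c "
from bench import *
print(job_done())"
```

```text
the job is handed in; nothing more can be done
None
```

All four corner sections of the lid are pressed shut, and I handed the job in at about 14 s of the 42 s allowed. I pressed each blue dot once with the shut fingertips, in the order near-left, near-right, far-right, far-left.

- **Pressing:** each section held up with 7–9 N measured at the end of a move, gave way, and then sat firmly with its top at about 100 mm. The highest force I read was 22 N against the 60 N limit, but forces were only read at the end of each move.
- **Last camera check:** the scene picture shows all four sections level with no orange under the edges. The tub stands upright, and the spray, jar and tape show no visible disturbance. The arm was clear of everything with no contact force.
- **Checks that were partial:** in the final top view the arm hid much of the tub. The network outlined only a part of it and missed the spray and tape, so I went by the scene picture for those. I didn't re-measure the tub's position, but the dots were where I expected at each press. The wrist view also showed a sliver of orange in the split between the two near sections, which I took to be the gap between them.

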